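# Prop the specimen bin and put the tin on the hot plate

## Robot

A 6-joint arm with a two-finger parallel gripper is mounted at the origin on the work surface. World frame = base frame: x ahead of the robot, y to its left, z up, the work surface at z = 0. Lengths are in mm, angles in rad, forces in N, time in s.
With the tool pointing down it reaches from about 275 to 1000 mm from the base axis. Payload 8.4 kg.
Tool frame: the origin (TCP) lies at the centre of the arm's flange, where the gripper is bolted on; the fingertips stand 173 mm ahead of it and the grasp point (between the pads) lies 155 mm ahead of it (tcp_to_tips is the distance from the TCP to the fingertips, in mm); z points along the fingers, x is the direction in which the jaws open and shut, and the axes are right-handed (so a half turn about z gives the same grasp; the last joint's range is limited). The gripper opens to 85 mm and grips with 20 to 120 N. Pads are 22 mm wide; open, the fingers measure 114 mm over their backs; the gripper's body (76 mm by 85 mm) begins 54 mm behind the grasp point. The pads swing forward as they close: fully open they stand 13 mm farther back than shut.
Start: joints at [-1.33, 0.353, 1.633, -0, 1.155, -0.002], TCP at [150.262, -606.672, 404.681] pointing down, gripper open.
Joint ranges: [-2.63, 2.63], [-0.92, 2.1], [0.06, 2.66], [-1.3, 4.44], [0, 2.69], [-3.02, 3.02]. Speed limits (rad/s): [2.22, 2.22, 2.79, 3.14, 3.14, 3.14].

## Interface

Orientations are given as [roll, pitch, yaw] about the fixed x, y, z axes, in that order (R = Rz(yaw) Ry(pitch) Rx(roll)).
In Python, from rig import sense, grab_frame, camera_info, sign_off, tcp_to_tips gives the robot as it stands.
- The arm moves only by the shell command python3 -m creep 'ROWS' [FORCE]. ROWS is text: rows parted by semicolons, each of 5 numbers parted by spaces: the opening in per cent of the stroke, from 0 (shut) to 100 (fully open), then the shift along the tool's x, y, z in cm, then the turn about the tool's z in degrees. In form: fingers tx ty tz roll; .... A call has 1 to 20 rows; each row is the pose to reach, as a shift and turn from the pose measured when the call began, along the tool's axes at that moment; what a row does not reach only later rows make up. A row lasts 1/10 s, in which the tool goes at most 50 mm and 8.59 degrees, less where a joint would pass 70% of its speed; a pose out of reach is approached as far as the arm can. A call with a gripper value outside its range is refused whole. The fingers move at their own pace and stop on an object; FORCE is the grip in N (left out, the last holds). Time passes only in rows, so rows that repeat a pose let the fingers close. It gives the time, the measured TCP pose, the force and the opening at its end, in the units of the state.
- sense(): the state, without advancing time (a new reading comes with each control period).
- grab_frame(name): name is "side" or "top" or "wrist"; returns (picture, depth): 480x640x3 uint8, blue, green, red; 480x640 float32, mm along the optical axis (not along the pixel's ray), 0 where there is no reading.
- camera_info(name): a dict with "vertical_fov" (degrees; the focal length in pixels is half the picture's height over the tangent of half this angle, whatever the lens; pixels are square), "cx", "cy" (the principal point, pixels), "world_to_cam" (4x4, takes a point from world to camera coordinates). Camera axes: x right, y down, z forward; pixel columns grow to the right and rows downward; lengths in mm; the calibration is good to about 2 mm. The wrist camera is an equidistant fisheye: a pixel r from the principal point sees the ray r / f radians off the axis. A picture is of the moment at which its call begins: read the wrist's pose just before it. camera_info takes no time and is no camera call; for the wrist camera it gives the pose at the moment of the call.
- sign_off(): hands the job in, once; it reports no verdict.
The state is a dict: "clock": time; "qpos": joint angles; "qvel": joint speeds; "joint_efforts": joint torques, N m; "eef_pos": TCP position; "tcp_rot": TCP orientation; "contact_force": force on the tool from outside, world axes, zero at the start; "wrist_torque": the same for the moment, N m; "opening": opening from 0.0 (shut) to 1.0 (fully open).
Only numpy, scipy, OpenCV 4.12 (cv2) and the standard library are available. Lean on these libraries where they do the work, as an engineer would, in place of code of your own. Each camera call takes 0.05 s, during which the arm holds its last target.

## Task

Take the wooden bar out of its rest by the middle, set it down free on the bench and take it again near one end, then lift the bin's spring flap with it and lay it across the bin in the two notches of the side cheeks so that the flap stays propped open. Then take the tall tin out of the bin and stand it upright on the middle of the hot plate, leaving the flap propped, the squat tin in the bin and the other cans and the glass jar where they are.

Things in the scene. Friction and masses are not known exactly. Their poses are not given: they have to be found in the camera images.
- bar_mid (a point): Centre of the plain wooden bar, 200 mm long, 28 x 28 mm square, about 110 g; its x axis runs along the bar. It starts level in the rest, its underside 30 mm above the bench. To be lifted out straight up.
- rest: Fixed dark steel rest, 225 x 56 mm, long along its x; origin at the centre of its underside. Each end is a pocket, open above, 66 mm high, round the last 35 to 40 mm of the bar with 5 mm play each side; between them 129 mm of bar are free over a 10 mm base plate. The bar's ends cannot be gripped there. It stands left or right of the bin, the hot plate on the other side.
- bin: Fixed white metal bin, 160 mm (x) by 132 mm (y); origin at the centre of its underside on the bench, z up, x from the front (lip) to the hinge side. Walls 8 mm, 100 mm high; floor 6 mm. Flap hinge line along y at x = +75, z = 104 mm. At the hinge end both side walls rise as cheeks, x = +23 to +80 mm, 8 mm thick, outer faces at y = +-66 mm, with a notch in the top of each.
- notch_mid (a point): Point midway between the two cheek notches, on the level of their floors (151 mm above the bench; bin x = +50, y = 0). Each notch is 38 mm wide along bin x; its front prong (8 mm) rises 24 mm above the notch floor, its rear one 12 mm. With the bar in both notches the flap leans on it at about 1.3 to 1.4 rad and pushes it against the front prongs.
- flap (a joint): Flap angle: 0 shut (level), growing as its front edge rises, stop at 1.8 rad. Aluminium, 110 mm wide (between the cheeks), 4 mm thick, 190 mm long from the hinge: its lip overhangs the bin's front wall by 35 mm, underside at z = 102 mm. Spring and weight shut it from any angle when let go: about 0.7 N at the lip when shut, about 2 N on a bar in the notches.
- flap_lip (a point): Middle of the flap's front edge (its lip); it moves with the flap.
- can_mid (a point): Centre of the tall steel tin, 46 mm diameter, 85 mm high, about 180 g, standing upright on the bin's floor under the flap, in the front half (about bin x = -24 mm), top 9 mm below the rim. Origin half-way up, z along its axis.
- squat_mid (a point): Centre of the squat steel tin, 50 mm diameter, 34 mm high, that stands on the bin's floor near the hinge end. It stays in the bin.
- plate_top (a point): Centre of the hot plate's round dark plate (156 mm diameter), on its upper face 75 mm above the bench. The fixed black housing is 200 x 220 mm.
- stickcan1_mid (a point): Centre of a steel can with a wooden stick standing out of it, 68 mm diameter, 85 mm high (155 mm with stick). Bystander.
- stickcan2_mid (a point): Centre of another steel can with a stick, 68 mm diameter, 95 mm high (165 mm with stick). Bystander.
- cylinder_mid (a point): Centre of an open glass jar, 60 mm diameter, 160 mm high. Bystander.

How it is judged (in metres and radians):
On the way, in this order (a step that is already met when the one before it is completed fails the run):
1. the bar lies free on the bench, out of the rest and let go (height (world z) of bar_mid below 0.02 m and horizontal distance between bar_mid and rest above 0.06 m and contact force between the fingers and bar below 0.05 N), for 0.2 s.
2. the flap is propped open by the bar lying in both notches, and both are let go (value of joint flap above 1.15 rad and z of bar_mid in the frame of bin between 0.158 and 0.173 m and x of bar_mid in the frame of bin between 0.035 and 0.065 m and angle between the x axis of bar_mid and the y axis of bin, either way round below 0.15 rad and contact force between the fingers and bar below 0.05 N and contact force between the fingers and flap below 0.05 N), for 0.3 s.
At the end, for the whole second after the job is handed in: The tall tin stands upright (0.1 rad), released and at rest on the hot plate, within 40 mm of its centre; the bar lies in both notches (centre at bin x 35 to 65 mm, z 158 to 173 mm, along bin y within 0.15 rad), keeping the flap open over 1.15 rad; the squat tin is in the bin (all of step 2 and horizontal distance between can_mid and plate_top below 0.04 m and height (world z) of can_mid between 0.11 and 0.125 m and angle between can_mid's own z axis and vertical below 0.1 rad and linear speed of can below 0.02 m/s and contact force between the fingers and can below 0.05 N and distance between squat_mid and bin below 0.09 m); the robot touches nothing.
It fails at once if a can with a stick or the glass jar is shifted by more than 40 mm (distance of any of stickcan1_mid, stickcan2_mid, cylinder_mid from where it was at the start of the episode above 0.04 m).
It fails at once if the squat tin is taken out of the bin (distance between squat_mid and bin above 0.13 m).
It also fails if it takes over 72 s, if anything falls off the work surface, if the arm or the gripper's body presses on something with over 40 N, if the wrist force passes 120 N, or if a joint passes its speed limit or range.

## Working session

There is one attempt and no reset: what is moved stays moved. The work goes in short steps, Python scripts to look and compute and a shell command to move; the robot and the scene stay as the last step left them, time stands still between calls to the robot, and variables do not carry over. Pictures are saved under pics/ and viewed, and the job is handed in when it is done.

```bash
ls; mkdir -p pics
python3 - <<'E'
from rig import *
import cv2,numpy as np
print(sense())
print(tcp_to_tips)
for n in ["side","top","wrist"]:
    p,d=grab_frame(n); cv2.imwrite(f"pics/{n}0.png",p); np.savez(f"pics/{n}0.npz",p=p,d=d)
    print(n,camera_info(n))
E
```

```text
pics
{'clock': 0.0, 'qpos': array([-1.33039010e+00,  3.53661329e-01,  1.63418076e+00,  1.29866513e-05,
        1.15516460e+00, -2.40475899e-03]), 'qvel': array([-0.0016705 ,  0.00042722,  0.00065152, -0.00020652,  0.00100256,
       -0.00049259]), 'joint_efforts': array([-2.36401385e-03, -6.05256128e+01, -3.42070198e+01, -3.21781836e-04,
        9.33489151e-03,  1.69510008e-05]), 'eef_pos': array([ 150.21020263, -606.42607048,  403.93331629]), 'tcp_rot': array([-3.14157738e+00,  1.41400165e-03, -1.32799058e+00]), 'contact_force': array([-0.34379842, -0.48149563,  0.49369615]), 'wrist_torque': array([ 0.00670572, -0.05480759,  0.01646528]), 'opening': 0.9994687832078283}
173.4
side {'vertical_fov': 57.019768153035415, 'cx': 315.9464163547692, 'cy': 236.543791556538, 'world_to_cam': array([[ 8.26137679e-01, -5.63468159e-01, -4.11751910e-04,
        -4.86289842e+02],
       [-3.90792283e-01, -5.72439493e-01, -7.20828980e-01,
         3.17043233e+02],
       [ 4.05928475e-01,  5.95664890e-01, -6.93112842e-01,
         7.48963114e+02],
       [ 0.00000000e+00,  0.00000000e+00,  0.00000000
[... 235 characters left out ...]
-9.76389452e-01, -6.77079733e-02, -2.05132320e-01,
         6.02392416e+02],
       [ 2.04394274e-01,  1.77283737e-02, -9.78728096e-01,
         9.22222461e+02],
       [ 0.00000000e+00,  0.00000000e+00,  0.00000000e+00,
         1.00000000e+00]])}
wrist {'vertical_fov': 65.70646984690485, 'cx': 319.47884451126873, 'cy': 243.01710080168377, 'world_to_cam': array([[ 2.39447416e-01, -9.70908936e-01, -8.79451025e-04,
        -6.24741931e+02],
       [-9.24508705e-01, -2.28280590e-01,  3.05240276e-01,
        -3.96321879e+01],
       [-2.96561273e-01, -7.22759352e-02, -9.52274961e-01,
         3.79819855e+02],
       [ 0.00000000e+00,  0.00000000e+00,  0.00000000e+00,
         1.00000000e+00]])}
```

View pics/side0.png

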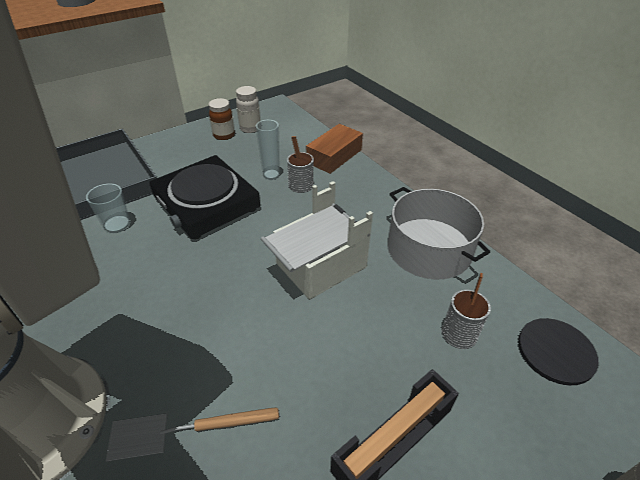

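View pics/top0.png

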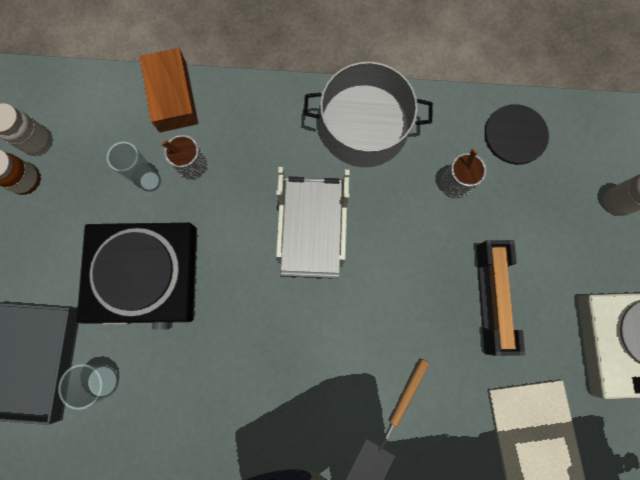

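View pics/wrist0.png

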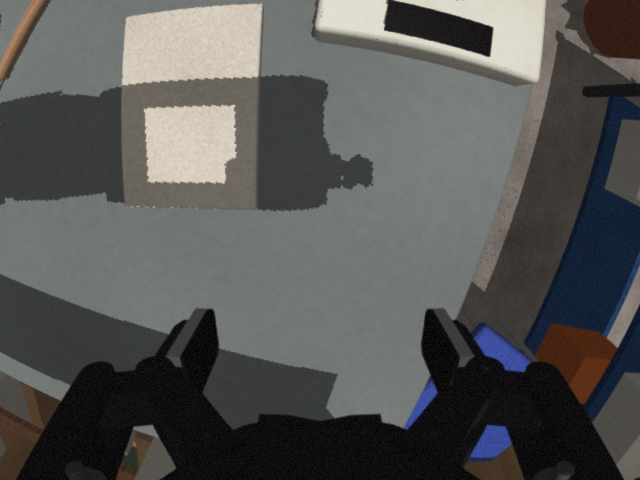

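The top view shows the bin at (312,225), with its hinge side up and away from the robot. The rest and bar are at about (500,298), the hot plate at (135,272), the stick cans at (182,150) and (467,168), and the jar at about (123,155). Next I'll measure these from the top depth.

```bash
cat > h.py <<'E'
from rig import *
import cv2,numpy as np
def cloud(n,d):
    c=camera_info(n); f=240/np.tan(np.radians(c['vertical_fov'])/2)
    v,u=np.mgrid[0:480,0:640]
    P=np.stack([(u-c['cx'])/f*d,(v-c['cy'])/f*d,d],-1)
    T=np.linalg.inv(c['world_to_cam'])
    return P@T[:3,:3].T+T[:3,3]
def ray(n,u,v,z):
    c=camera_info(n); f=240/np.tan(np.radians(c['vertical_fov'])/2)
    T=np.linalg.inv(c['world_to_cam'])
    r=T[:3,:3]@np.array([(u-c['cx'])/f,(v-c['cy'])/f,1]); o=T[:3,3]
    return o+r*(z-o[2])/r[2]
def rect(pts):
    (c,s,a)=cv2.minAreaRect(pts[:,:2].astype(np.float32)); return np.round(c,1),np.round(s,1),round(a,2)
E
python3 - <<'E'
from h import *
z=np.load('pics/top0.npz'); p,d=z['p'],z['d']; W=cloud('top',d)
def box(u0,u1,v0,v1,zl,zh,name,extra=None):
    m=np.zeros((480,640),bool); m[v0:v1,u0:u1]=1
    m&=(W[...,2]>zl)&(W[...,2]<zh)&(d>0)
    if extra is not None: m&=extra
    q=W[m]; print(name,len(q),'med z',np.round(np.median(q[:,2]),1),rect(q)); return q
hsv=cv2.cvtColor(p,cv2.COLOR_BGR2HSV)
wood=(hsv[...,1]>100)&(hsv[...,2]>90)
box(465,535,230,365,45,70,'bar',wood)
box(465,535,230,365,60,80,'resttop',~wood)
box(270,360,160,290,96,115,'flap')
for zz in [(60,120)]: pass
q=box(270,360,150,270,155,190,'cheeks')
print(q.min(0),q.max(0))
box(270,285,150,210,168,190,'cheekL front prong?');box(335,360,150,210,168,190,'cheekR')
box(80,190,225,325,70,85,'hot')
g=cv2.Canny(cv2.cvtColor(p,cv2.COLOR_BGR2GRAY),50,150)
print(ray('top',134,271,75))
box(160,210,130,185,75,105,'sc');box(440,495,140,200,75,105,'sc')
q=box(90,180,130,200,10,200,'jar')
E
```

```text
bar 1417 med z 56.8 (array([ 492.7, -367.4]), array([199.3,  33.6]), 5.29)
resttop 719 med z 64.4 (array([ 492.9, -366.4]), array([224.4,  58.4]), 4.31)
flap 6125 med z 104.7 (array([598.4,  20.8]), array([197.2, 132.2]), 1.96)
cheeks 128 med z 163.4 (array([668.1,  22.6]), array([ 57.7, 131.7]), 1.25)
[637.95124259 -43.89894837 155.42063828] [697.82064553  89.01281639 176.81767755]
cheekL front prong? 25 med z 173.6 (array([642.2,  83.7]), array([7.6, 8.4]), 89.63)
cheekR 26 med z 174.1 (array([645., -40.]), array([8.6, 7.4]), 2.88)
hot 4847 med z 74.3 (array([491.7, 368.6]), array([155.4, 154.5]), 51.63)
[490.36485948 362.39056027  75.        ]
sc 839 med z 84.6 (array([741.4, 299.8]), array([69.9, 69.5]), 11.55)
sc 932 med z 93.9 (array([ 737.9, -284.7]), array([69.7, 68.4]), 74.03)
jar 1991 med z 106.4 (array([728.2, 349.4]), array([109.5, 142.1]), 70.84)
```

Run:
```python
import cv2
p=cv2.imread('pics/top0.png')
cv2.imwrite('pics/t1.png',cv2.resize(p[150:370,260:540],None,fx=2.8,fy=2.7,interpolation=cv2.INTER_CUBIC))
s=cv2.imread('pics/side0.png')
cv2.imwrite('pics/s1.png',cv2.resize(s[150:320,150:390],None,fx=3.2,fy=3.2,interpolation=cv2.INTER_CUBIC))
```

```text
(no output)
```

View pics/t1.png

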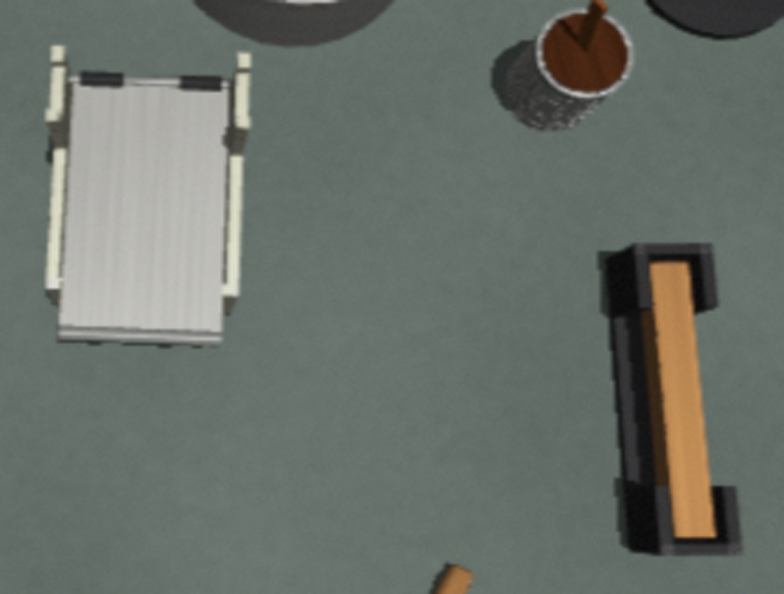

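View pics/s1.png

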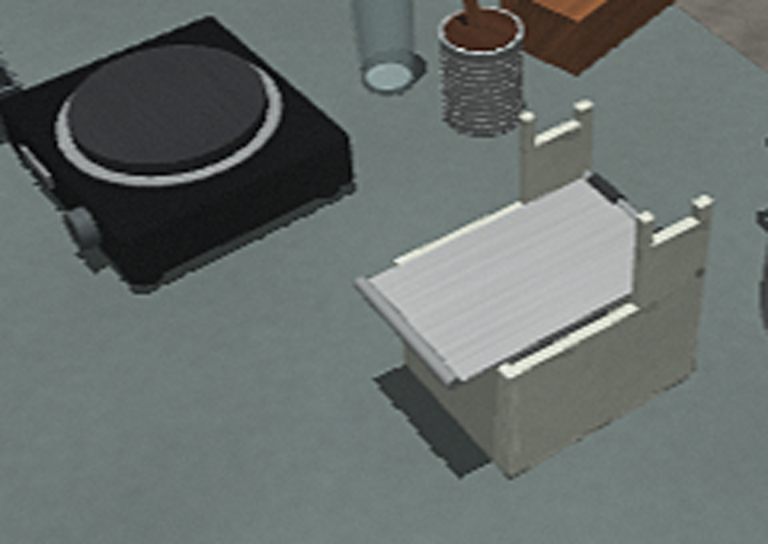

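The crops confirm the layout: the notches sit at the far end of the bin, the flap is shut, and the bar lies in the rest at about 4–5° to world x. I'll refine the bar pose and work out the first move.

Run:
```python
from h import *
z=np.load('pics/top0.npz'); p,d=z['p'],z['d']; W=cloud('top',d)
hsv=cv2.cvtColor(p,cv2.COLOR_BGR2HSV)
wood=(hsv[...,1]>100)&(hsv[...,2]>90)
m=np.zeros((480,640),bool); m[230:365,465:535]=1
m&=wood&(W[...,2]>54)&(W[...,2]<64)
q=W[m]; print(len(q),rect(q),np.median(q,0))
q2=q[:,:2]-q[:,:2].mean(0); u,s,vt=np.linalg.svd(q2,full_matrices=False); print(np.degrees(np.arctan2(vt[0,1],vt[0,0])))
for uv in [(425,360),(390,425),(390,470)]: print('spat',ray('top',*uv,5))
print('jarbase',ray('top',149,181,2),'glass',ray('top',103,378,2))
```

```text
1337 (array([ 492.8, -365.6]), array([198.6,  29.1]), 4.9) [ 491.04199587 -365.72920556   56.87795885]
-175.24677777977988
spat [ 358.20580435 -226.93691947    5.        ]
spat [ 229.00278091 -160.89243303    5.        ]
spat [ 146.69101682 -164.04593826    5.        ]
jarbase [696.55403187 386.53794786   2.        ] glass [277.14548543 421.40185803   2.        ]
```

```bash
cat >> h.py <<'E'
from scipy.spatial.transform import Rotation as Ro
def go(x,y,z,yawdeg):
    s=sense(); R=Ro.from_euler('xyz',s['tcp_rot']).as_matrix()
    d=R.T@(np.array([x,y,z])-s['eef_pos'])/10
    yaw=np.degrees(np.arctan2(R[1,0],R[0,0]))
    roll=(yaw-yawdeg+180)%360-180
    print('clock %.2f pos'%s['clock'],s['eef_pos'].round(1),'yaw %.2f'%yaw,'| shift cm',d.round(2),'roll %.1f'%roll,'open %.2f'%s['opening'],'F',s['contact_force'].round(1))
E
python3 -c "
from h import *
go(492.5,-365.8,300,-85.2)"
```

```text
clock 0.15 pos [ 150.2 -606.5  404.1] yaw -76.09 | shift cm [-15.12 -39.01  10.43] roll 9.1 open 1.00 F [-0.4 -0.1 -0.9]
```

```bash
python3 -m creep '100 -15.1 -39 10.4 9.1;100 -15.1 -39 10.4 9.1;100 -15.1 -39 10.4 9.1;100 -15.1 -39 10.4 9.1;100 -15.1 -39 10.4 9.1;100 -15.1 -39 10.4 9.1;100 -15.1 -39 10.4 9.1;100 -15.1 -39 10.4 9.1;100 -15.1 -39 10.4 9.1;100 -15.1 -39 10.4 9.1;100 -15.1 -39 10.4 9.1;100 -15.1 -39 10.4 9.1;100 -15.1 -39 10.4 9.1'
python3 - <<'E'
from h import *
go(492.5,-365.8,200,-85.2)
for n in ['wrist','top']:
    p,d=grab_frame(n); cv2.imwrite(f'pics/{n}1.png',p)
E
```

```text
clock: 1.45
eef_pos: [491.6, -366.9, 300.6]
tcp_rot: [3.142, 0.001, -1.488]
contact_force: [0.0, 0.2, -0.2]
opening: 0.999
clock 1.45 pos [ 491.6 -366.9  300.6] yaw -85.27 | shift cm [-0.09 -0.1  10.06] roll -0.1 open 1.00 F [ 0.   0.2 -0.2]
```

View pics/wrist1.png

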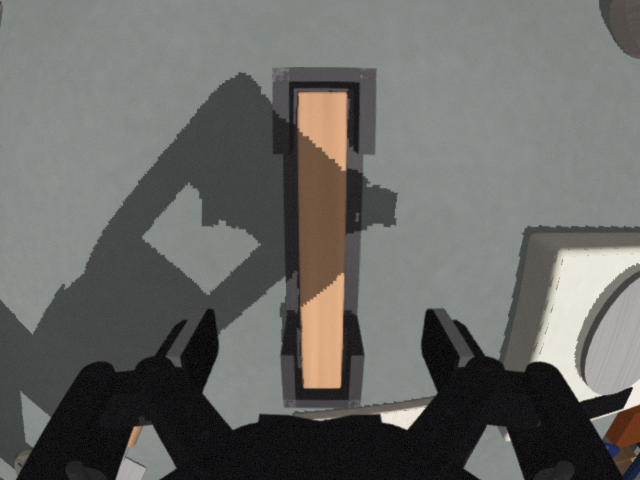

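The wrist view shows the bar straight between the fingers, at column 323 against a finger midline of about 320. Descending and gripping.

```bash
python3 -m creep '100 0 0 5 0;100 0 0 10 0;100 0 0 10.1 0;100 0 0 10.1 0;30 0 0 10.1 0;20 0 0 10.1 0;10 0 0 10.1 0;10 0 0 10.1 0;10 0 0 10.1 0;10 0 0 10.1 0;10 0 0 10.1 0' 60; python3 -m creep '10 0 0 0 0;10 0 0 0 0;10 0 0 0 0' 60
python3 -c "
from h import *
go(492.5,-365.8,320,-85.2)"
```

```text
clock: 2.65
eef_pos: [492.2, -367.1, 201.2]
tcp_rot: [-3.14, -0.001, -1.488]
contact_force: [-1.3, 0.5, 8.3]
opening: 0.319
clock: 2.95
eef_pos: [492.2, -367.0, 201.2]
tcp_rot: [-3.14, -0.001, -1.488]
contact_force: [-0.0, 0.5, 3.6]
opening: 0.318
clock 2.95 pos [ 492.2 -367.   201.2] yaw -85.26 | shift cm [ -0.11  -0.06 -11.88] roll -0.1 open 0.32 F [-0.   0.5  3.6]
```

```bash
python3 -m creep '10 0 0 -2 0;10 0 0 -5 0;10 0 0 -9 0;10 0 0 -12 0;10 0 0 -12 0;10 0 0 -12 0'
python3 -c "
from h import *
go(480,-165,320,1.5)
p,d=grab_frame('side'); cv2.imwrite('pics/side2.png',p)"
```

```text
clock: 3.55
eef_pos: [491.9, -366.9, 321.5]
tcp_rot: [-3.139, -0.001, -1.488]
contact_force: [-0.4, 0.1, -1.2]
opening: 0.313
clock 3.55 pos [ 491.9 -366.9  321.5] yaw -85.27 | shift cm [-20.22  -0.48   0.13] roll -86.8 open 0.31 F [-0.4  0.1 -1.2]
```

View pics/side2.png

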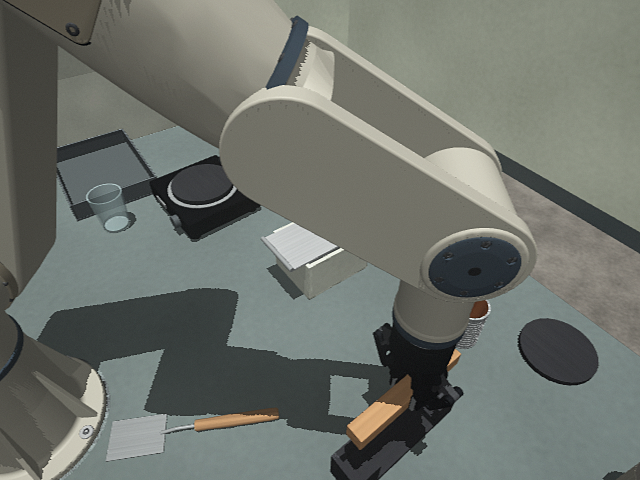

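The bar is clear of the rest, at about (400,410). Next I swing it over the bench and turn it parallel to bin y.

```bash
python3 -m creep '10 -4 0 0 -8.5;10 -8 0 0 -17;10 -12 0 0 -25.5;10 -16 -0.2 0 -34;10 -20.2 -0.5 0 -42.5;10 -20.2 -0.5 0 -51;10 -20.2 -0.5 0 -59.5;10 -20.2 -0.5 0 -68;10 -20.2 -0.5 0 -76.5;10 -20.2 -0.5 0 -85;10 -20.2 -0.5 0 -86.8;10 -20.2 -0.5 0 -86.8;10 -20.2 -0.5 0 -86.8'
python3 -c "
from h import *
go(480,-165,172,1.5)"
```

```text
clock: 4.9
eef_pos: [479.5, -164.8, 319.4]
tcp_rot: [-3.141, 0.001, 0.025]
contact_force: [0.1, -0.0, -1.3]
opening: 0.32
clock 4.90 pos [ 479.5 -164.8  319.4] yaw 1.45 | shift cm [ 0.06  0.03 14.74] roll -0.0 open 0.32 F [ 0.1 -0.  -1.3]
```

```bash
python3 -m creep '10 0 0 5 0;10 0 0 10 0;10 0 0 13 0;10 0 0 14.3 0;10 0 0 14.6 0;10 0 0 14.6 0;10 0 0 14.6 0'
python3 -c "
from h import *
go(480,-165,172,1.5)"
```

```text
clock: 5.6
eef_pos: [479.8, -164.9, 174.1]
tcp_rot: [-3.141, -0.0, 0.025]
contact_force: [0.3, -0.7, -0.8]
opening: 0.32
clock 5.60 pos [ 479.8 -164.9  174.1] yaw 1.42 | shift cm [0.02 0.01 0.21] roll -0.1 open 0.32 F [ 0.3 -0.7 -0.8]
```

```bash
python3 -m creep '70 0 0 0 0;70 0 0 0 0;70 0 0 0 0;70 0 0 0 0;70 0 0 -4 0;70 0 0 -9 0;70 0 0 -13 0;70 0 0 -13 0;70 0 0 -13 0;70 0 0 -13 0'
python3 - <<'E'
from h import *
go(480,-165,300,1.5)
W=None
p,d=grab_frame('top'); cv2.imwrite('pics/top3.png',p); np.savez('pics/top3.npz',p=p,d=d)
c=camera_info('wrist');p,d=grab_frame('wrist'); cv2.imwrite('pics/wrist3.png',p); np.savez('pics/wrist3.npz',p=p,d=d,T=c['world_to_cam'])
E
```

```text
clock: 6.6
eef_pos: [479.2, -164.7, 303.1]
tcp_rot: [-3.141, 0.002, 0.025]
contact_force: [-0.3, 0.3, 0.9]
opening: 0.702
clock 6.60 pos [ 479.2 -164.7  303.1] yaw 1.42 | shift cm [0.08 0.03 0.31] roll -0.1 open 0.70 F [-0.3  0.3  0.9]
```

View pics/top3.png

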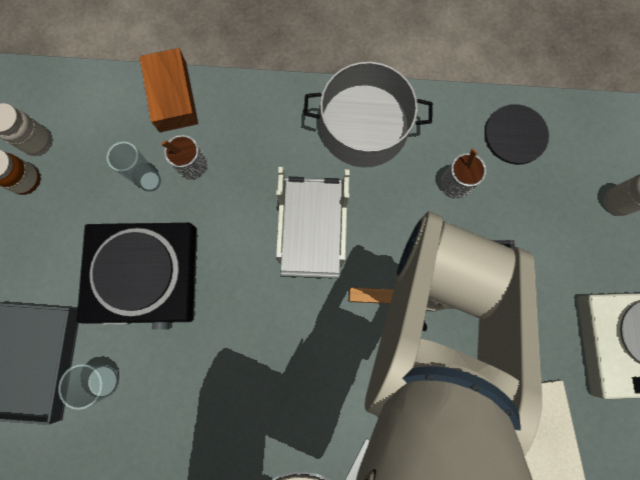

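View pics/wrist3.png

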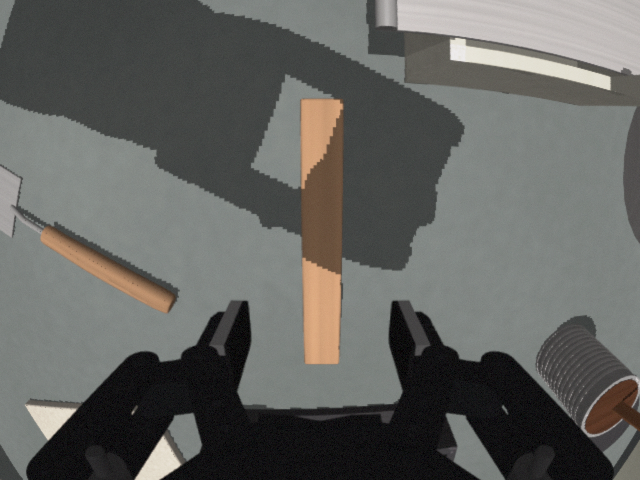

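The bar lies free and straight on the bench. In the wrist view it runs from row 99 to row 364 at columns 302–342. I'll locate it by casting fisheye rays onto z=28.

```bash
cat >> h.py <<'E'
def wray(T4,u,v,z,c=None):
    c=c or camera_info('wrist'); f=240/np.tan(np.radians(c['vertical_fov'])/2)
    a=np.array([u-c['cx'],v-c['cy']]); r=np.linalg.norm(a); th=r/f
    k=np.array([*(a/max(r,1e-9)*np.sin(th)),np.cos(th)])
    T=np.linalg.inv(T4); k=T[:3,:3]@k; o=T[:3,3]
    return o+k*(z-o[2])/k[2]
E
python3 - <<'E'
from h import *
z=np.load('pics/wrist3.npz'); T=z['T']
hsv=cv2.cvtColor(z['p'],cv2.COLOR_BGR2HSV)
m=((hsv[...,1]>70)&(hsv[...,0]<25)&(hsv[...,2]>50)).astype(np.uint8); m[:, :290]=0; m[:,360:]=0
n,l,st,_=cv2.connectedComponentsWithStats(m); i=1+np.argmax(st[1:,4]); print(st[i])
ys,xs=np.where(l==i)
P=np.array([wray(T,x,y,28) for x,y in zip(xs[::5],ys[::5])])
print(rect(P)); 
z=np.load('pics/top3.npz');
print(ray('top',349,296,28))
E
```

```text
[  300    99    44   265 10525]
(array([ 479.4, -166.7]), array([ 27.7, 197.9]), 1.43)
[474.52080815 -64.57468803  28.        ]
```

```bash
python3 -c "
from h import *
go(481.8,-252.5,174,1.43)"
```

```text
clock 6.70 pos [ 479.3 -164.7  302.7] yaw 1.42 | shift cm [ 0.07  8.8  12.86] roll -0.0 open 0.70 F [ 0.4 -0.  -0.6]
```

```bash
python3 -m creep '70 0 4 0 0;70 0 8.8 0 0;70 0 8.8 3 0;70 0 8.8 8 0;70 0 8.8 12 0;70 0 8.8 12.9 0;70 0 8.8 12.9 0;10 0 8.8 12.9 0;10 0 8.8 12.9 0;10 0 8.8 12.9 0;10 0 8.8 12.9 0;10 0 8.8 12.9 0;10 0 8.8 12.9 0;10 0 8.8 12.9 0' 110
python3 -c "
from h import *
go(481.8,-252.5,174,1.43)"
```

```text
clock: 8.1
eef_pos: [481.7, -252.8, 175.3]
tcp_rot: [-3.142, 0.0, 0.025]
contact_force: [-0.8, -0.1, 6.0]
opening: 0.308
clock 8.10 pos [ 481.7 -252.8  175.3] yaw 1.42 | shift cm [ 0.01 -0.03  0.13] roll -0.0 open 0.31 F [-0.8 -0.1  6. ]
```

```bash
python3 -m creep '10 0 0 -2 0;10 0 0 -6 0;10 0 -3 -6 0;10 0 -7 -6 0;10 0 -11.5 -6 0;10 0 -15.5 -6 0;10 0 -16.3 -6 0;10 0 -16.3 -6 0;10 0 -16.3 -6 0;10 0 -16.3 -6 0'
python3 - <<'E'
from h import *
go(521,-87,235,1.4)
for n in ['top','side']:
    p,d=grab_frame(n); cv2.imwrite(f'pics/{n}4.png',p)
c=camera_info('wrist');p,d=grab_frame('wrist'); cv2.imwrite('pics/wrist4.png',p); np.savez('pics/wrist4.npz',p=p,d=d,T=c['world_to_cam'])
E
```

```text
clock: 9.1
eef_pos: [478.0, -90.9, 235.6]
tcp_rot: [3.141, -0.001, 0.024]
contact_force: [0.3, -1.0, -1.5]
opening: 0.308
clock 9.10 pos [478.  -90.9 235.6] yaw 1.37 | shift cm [ 4.31 -0.28  0.07] roll -0.0 open 0.31 F [ 0.3 -1.  -1.5]
```

View pics/side4.png

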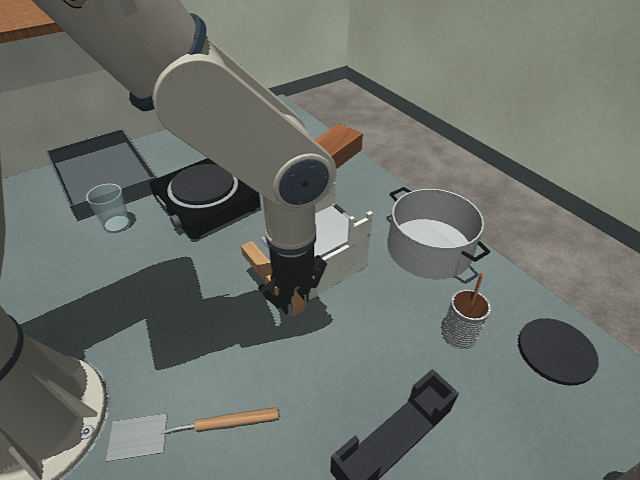

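View pics/wrist4.png

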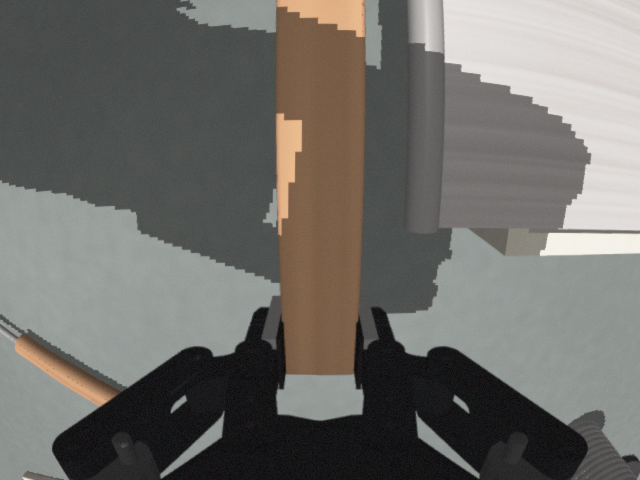

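The bar is held firmly at its end, in front of and below the lip, whose corner is at about (410,232). I'll check the lip and the wall corner against the bin estimate before going under.

Run:
```python
from h import *
z=np.load('pics/wrist4.npz'); T=z['T']
def tobin(P,o=(616.6,21.2),a=np.radians(1.3)):
    d=P[:2]-np.array(o); return np.round([d@[np.cos(a),np.sin(a)],d@[-np.sin(a),np.cos(a)]],1)
for uv,zz in [((407,231),104),((407,10),104),((408,231),102),((547,254),100),((510,254),100),((547,236),100),((276,100),89),((364,100),89),((285,374),88),((354,374),88)]:
    print(uv,zz,tobin(wray(T,*uv,zz)),z['d'][uv[1],uv[0]])
```

```text
(407, 231) 104 [-116.8  -59.8] 212.41718
(407, 10) 104 [-118.1    3. ] 82.54512
(408, 231) 102 [-116.   -60.4] 99.46543
(547, 254) 100 [-63.9 -68.7] 111.37351
(510, 254) 100 [-79.4 -68.5] 111.1611
(547, 236) 100 [-65.3 -62.2] 109.00691
(276, 100) 89 [-155.1  -22.4] 108.734886
(364, 100) 89 [-128.2  -22.3] 109.235214
(285, 374) 88 [-155.3 -122.3] 136.4055
(354, 374) 88 [-128.4 -122.3] 136.59
```

```bash
python3 -m creep '10 2.1 0 0 0;10 4.2 0 0 0;10 4.2 0 0 0;10 4.2 0 -1.6 0;10 4.2 0 -3 0;10 4.4 0 -4.1 0;10 4.4 0 -5.5 0;10 4.9 0 -6.6 0;10 4.9 0 -6.6 0;10 4.9 0 -6.6 0'
python3 - <<'E'
from h import *
go(521,-87,235,1.4)
for n in ['side']:
    p,d=grab_frame(n); cv2.imwrite(f'pics/{n}5.png',p)
c=camera_info('wrist');p,d=grab_frame('wrist'); cv2.imwrite('pics/wrist5.png',p); np.savez('pics/wrist5.npz',p=p,d=d,T=c['world_to_cam'])
E
```

```text
clock: 10.25
eef_pos: [526.9, -89.6, 301.6]
tcp_rot: [3.141, -0.001, 0.023]
contact_force: [0.8, -0.1, -1.7]
opening: 0.308
clock 10.25 pos [526.9 -89.6 301.6] yaw 1.34 | shift cm [-0.59 -0.28  6.65] roll -0.1 open 0.31 F [ 0.8 -0.1 -1.7]
```

View pics/side5.png

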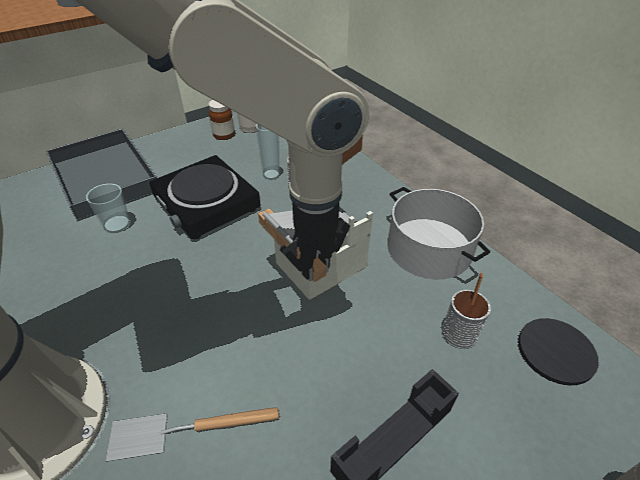

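View pics/wrist5.png

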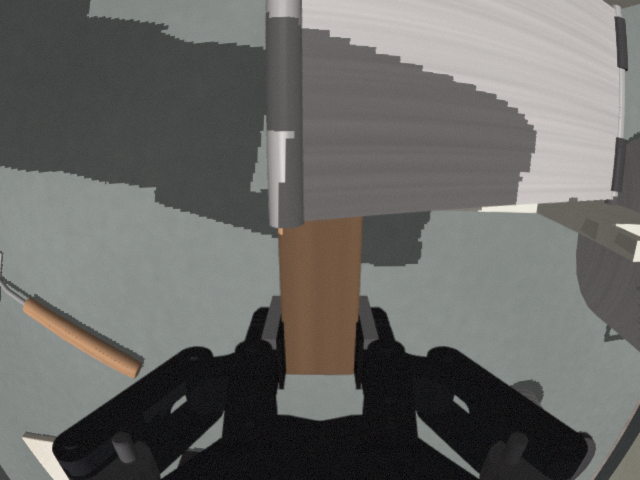

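The lip rides on the bar and the flap edge is clear of the gripper. Continuing along the arc.

```bash
python3 -m creep '10 1.2 0 -2.5 0;10 3.2 0 -4.5 0;10 5.7 0 -6 0;10 8.7 0 -6.8 0;10 11.7 0 -7 0;10 14 0 -7 0;10 14 0 -7 0;10 14 0 -7 0;10 14 0 -7 0'
python3 - <<'E'
from h import *
go(521,-87,235,1.4)
for n in ['side','top']:
    p,d=grab_frame(n); cv2.imwrite(f'pics/{n}6.png',p)
c=camera_info('wrist');p,d=grab_frame('wrist'); cv2.imwrite('pics/wrist6.png',p); np.savez('pics/wrist6.npz',p=p,d=d,T=c['world_to_cam'])
E
```

```text
clock: 11.25
eef_pos: [665.4, -86.2, 369.9]
tcp_rot: [-3.141, 0.003, 0.024]
contact_force: [-0.7, 0.2, -2.1]
opening: 0.304
clock 11.25 pos [665.4 -86.2 369.9] yaw 1.35 | shift cm [-14.4   -0.26  13.53] roll -0.0 open 0.30 F [-0.7  0.2 -2.1]
```

View pics/side6.png

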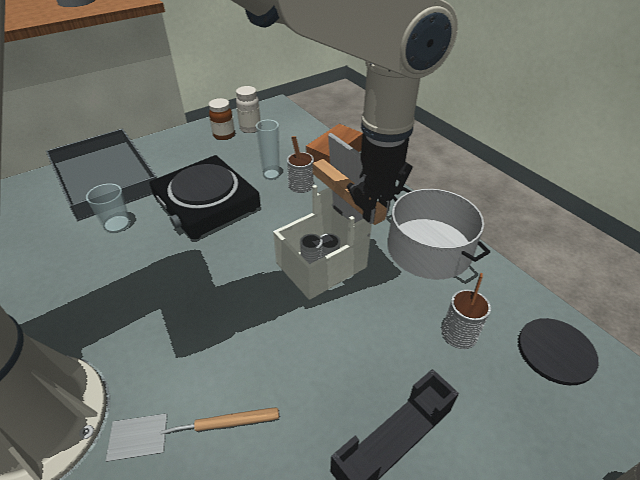

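View pics/wrist6.png

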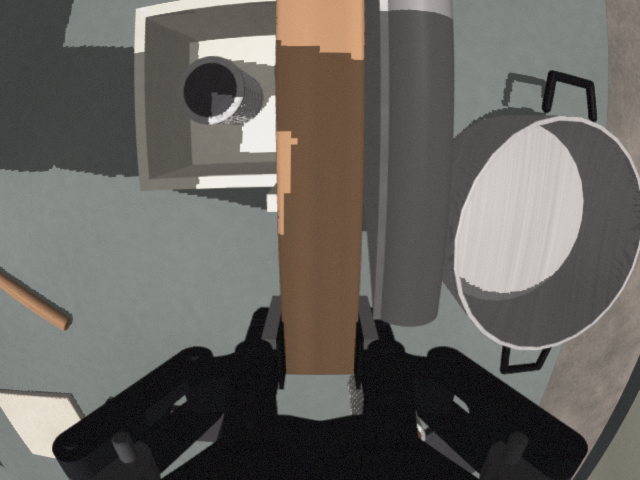

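View pics/top6.png

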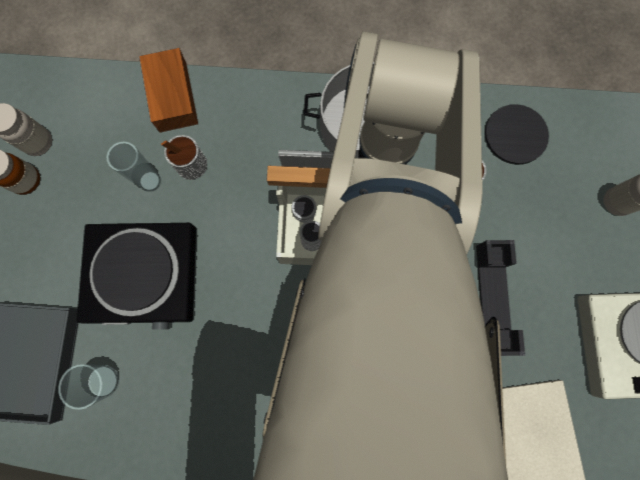

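The flap is open, leaning on the bar, and both tins can be seen in the bin. The right front prong peeks out at (267–277,194–211) in the wrist view. I'll check its position relative to the bar.

Run:
```python
from h import *
z=np.load('pics/wrist6.npz'); T=z['T']
def tobin(P,o=(616.6,21.2),a=np.radians(1.3)):
    d=P[:2]-np.array(o); return np.round([d@[np.cos(a),np.sin(a)],d@[-np.sin(a),np.cos(a)]],1)
for uv,zz in [((267,203),175),((270,194),175),((270,211),175),((135,180),100),((135,20),100),((276,100),222),((363,100),222),((285,374),222),((355,374),222),((278,260),222),((362,260),222)]:
    print(uv,zz,tobin(wray(T,*uv,zz)))
z=np.load('pics/top0.npz')
p=cv2.imread('pics/top6.png')
cv2.imwrite('pics/t6.png',cv2.resize(p[140:270,255:355],None,fx=6,fy=4.5))
```

```text
(267, 203) 175 [ 21.7 -64.5]
(270, 194) 175 [ 23.2 -60.4]
(270, 211) 175 [ 23.  -68.3]
(135, 180) 100 [-84.7 -61. ]
(135, 20) 100 [-81.9  54. ]
(276, 100) 222 [ 32.1 -21.9]
(363, 100) 222 [ 59.2 -21.9]
(285, 374) 222 [  32.  -122.8]
(355, 374) 222 [  59.6 -122.7]
(278, 260) 222 [ 31.6 -74.6]
(362, 260) 222 [ 60.  -74.6]
```

View pics/t6.png

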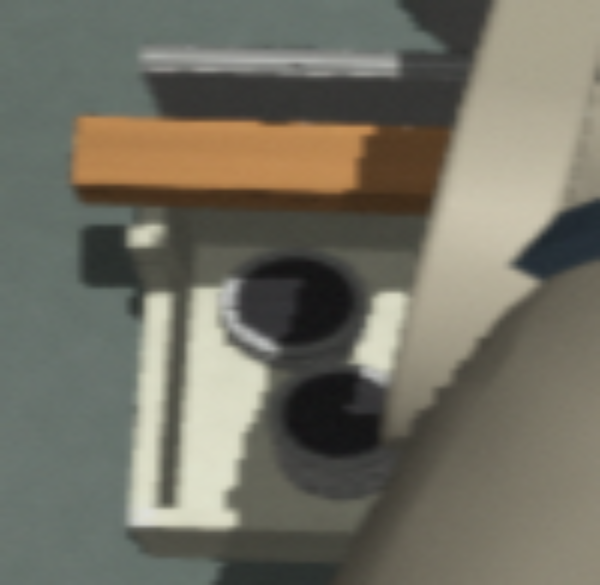

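The bar's front face is at bin x≈32 and the prong's rear face at about 31, so I shift 4 mm back and then lower.

```bash
python3 -m creep '10 0.4 0 0 0;10 0.4 0 0 0;10 0.4 0 1 0;10 0.4 0 2 0;10 0.4 0 3 0;10 0.4 0 3.6 0;10 0.4 0 4 0;10 0.4 0 4 0;10 0.4 0 4 0'
python3 - <<'E'
from h import *
go(521,-87,326.3,1.4)
for n in ['side','top']:
    p,d=grab_frame(n); cv2.imwrite(f'pics/{n}7.png',p)
    q=p[140:270,255:355] if n=='top' else p[120:300,250:430]
    cv2.imwrite(f'pics/{n}7c.png',cv2.resize(q,None,fx=4,fy=3.3 if n=='side' else 4))
c=camera_info('wrist');p,d=grab_frame('wrist'); cv2.imwrite('pics/wrist7.png',p); np.savez('pics/wrist7.npz',p=p,d=d,T=c['world_to_cam'])
E
```

```text
clock: 12.3
eef_pos: [669.7, -86.3, 330.4]
tcp_rot: [-3.142, 0.002, 0.024]
contact_force: [-1.9, 0.5, -2.1]
opening: 0.308
clock 12.30 pos [669.7 -86.3 330.4] yaw 1.35 | shift cm [-14.87  -0.27   0.44] roll -0.1 open 0.31 F [-1.9  0.5 -2.1]
```

View pics/side7c.png

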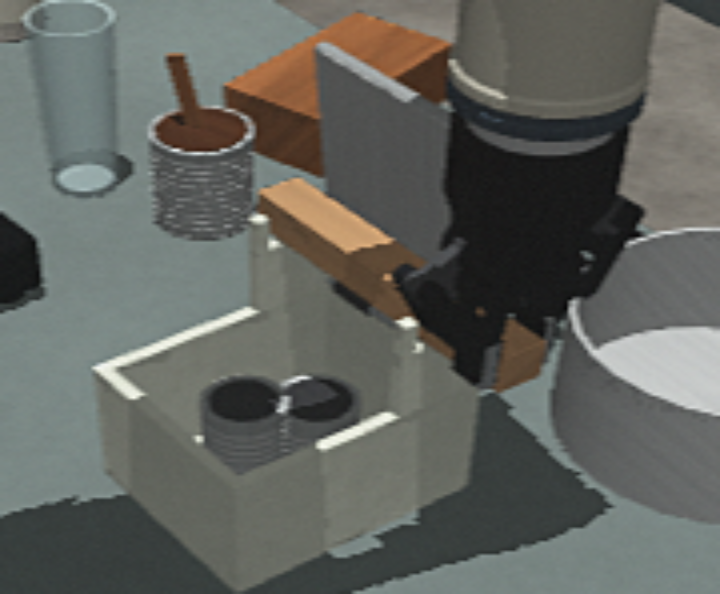

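View pics/top7c.png

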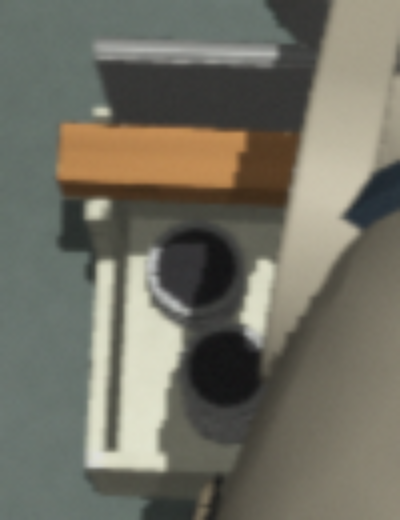

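View pics/wrist7.png

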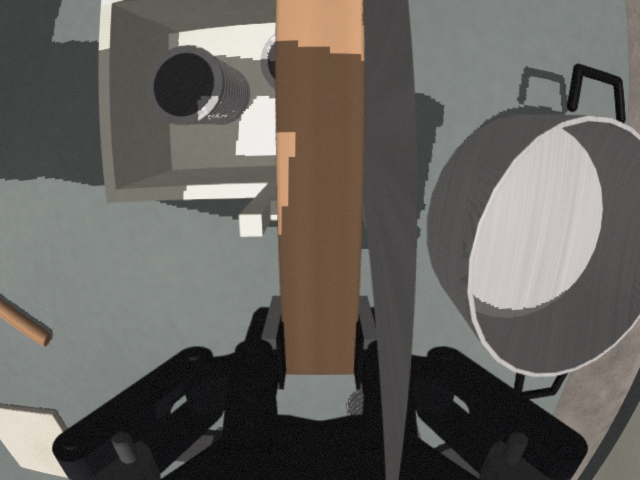

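Both ends now sit behind their front prongs, about 4 mm above the notch floors. I'll lower the rest of the way while watching the force.

```bash
python3 -m creep '10 0 0 0.2 0;10 0 0 0.4 0;10 0 0 0.4 0;10 0 0 0.4 0'
python3 -c "
from h import *
go(521,-87,326.3,1.4)"
```

```text
clock: 12.85
eef_pos: [669.8, -86.3, 326.9]
tcp_rot: [-3.142, 0.001, 0.023]
contact_force: [-2.2, -0.5, -0.7]
opening: 0.303
clock 12.85 pos [669.8 -86.3 326.9] yaw 1.34 | shift cm [-14.87  -0.27   0.07] roll -0.1 open 0.30 F [-2.2 -0.5 -0.7]
```

```bash
python3 -m creep '10 0 0 0.1 0;33 0 0 0.1 0;36 0 0 0.1 0;40 0 0 0.1 0;45 0 0 0.1 0;55 0 0 0.1 0;65 0 0 0.1 0;70 0 0 0.1 0;70 0 0 0.1 0;70 0 0 0.1 0'
python3 - <<'E'
from h import *
go(521,-87,326.3,1.4)
for n in ['side']:
    p,d=grab_frame(n); cv2.imwrite(f'pics/{n}8.png',p)
    q=p[120:300,250:430]
    cv2.imwrite(f'pics/{n}8c.png',cv2.resize(q,None,fx=4,fy=3.3))
c=camera_info('wrist');p,d=grab_frame('wrist'); cv2.imwrite('pics/wrist8.png',p)
E
```

```text
clock: 13.85
eef_pos: [669.8, -86.2, 325.9]
tcp_rot: [-3.142, 0.001, 0.023]
contact_force: [0.7, 0.3, 0.3]
opening: 0.703
clock 13.85 pos [669.8 -86.2 325.9] yaw 1.34 | shift cm [-14.87  -0.27  -0.03] roll -0.1 open 0.70 F [0.7 0.3 0.3]
```

View pics/side8c.png

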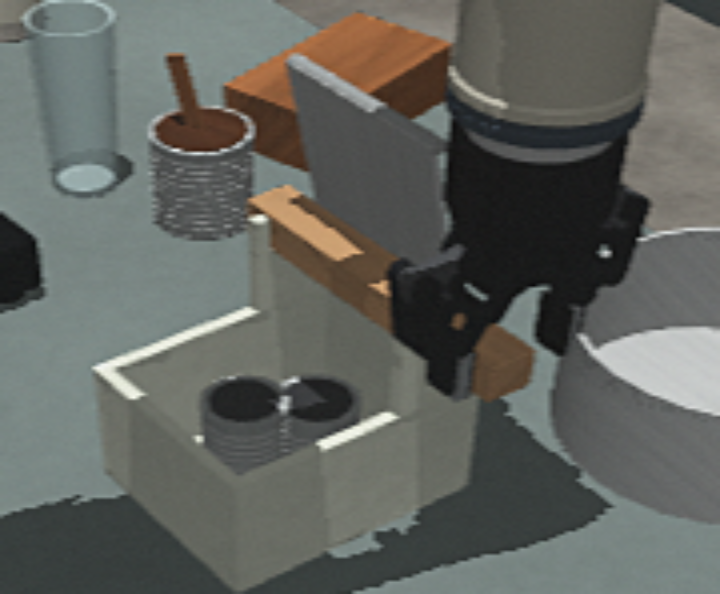

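View pics/wrist8.png

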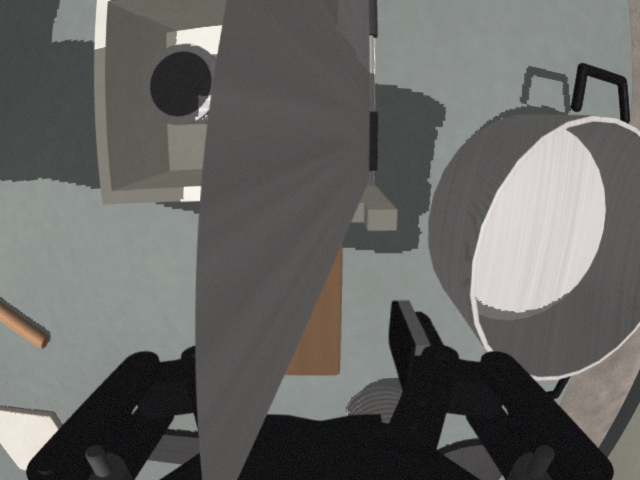

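The bar rests against the front prongs and the flap leans on it. The fingers are clear, so I back away outward along the bar and then go up.

```bash
python3 -m creep '70 0 1.5 0 0;70 0 3.5 0 0;70 0 3.5 -2 0;70 0 3.5 -6 0;70 0 3.5 -11 0;70 0 3.5 -16 0;70 0 3.5 -16 0'
python3 -c "
from h import *
go(400,-100,480,1.4)"
```

```text
clock: 14.65
eef_pos: [671.9, -123.4, 494.5]
tcp_rot: [3.139, -0.011, 0.022]
contact_force: [0.4, 0.1, 0.7]
opening: 0.702
clock 14.65 pos [ 671.9 -123.4  494.5] yaw 1.28 | shift cm [-27.14  -2.95   1.14] roll -0.1 open 0.70 F [0.4 0.1 0.7]
```

```bash
python3 -m creep '70 -5 0 0 0;70 -10 0 0 0;70 -15 2 0 0;70 -20 4 0 0;70 -25 6 0 0;70 -25 8 0 0;70 -25 8 0 0;70 -25 8 0 0'
python3 - <<'E'
from h import *
go(400,-100,480,1.4)
for n in ['side','top']:
    p,d=grab_frame(n); cv2.imwrite(f'pics/{n}9.png',p);np.savez(f'pics/{n}9.npz',p=p,d=d)
    q=p[140:290,240:380] if n=='top' else p[120:300,220:430]
    cv2.imwrite(f'pics/{n}9c.png',cv2.resize(q,None,fx=3.8,fy=3.8 if n=='top' else 3.3))
E
```

```text
clock: 15.45
eef_pos: [423.4, -210.1, 492.2]
tcp_rot: [3.138, -0.012, 0.02]
contact_force: [0.0, 0.3, -0.5]
opening: 0.698
clock 15.45 pos [ 423.4 -210.1  492.2] yaw 1.13 | shift cm [ -2.13 -11.06   1.16] roll -0.3 open 0.70 F [ 0.   0.3 -0.5]
```

View pics/side9c.png

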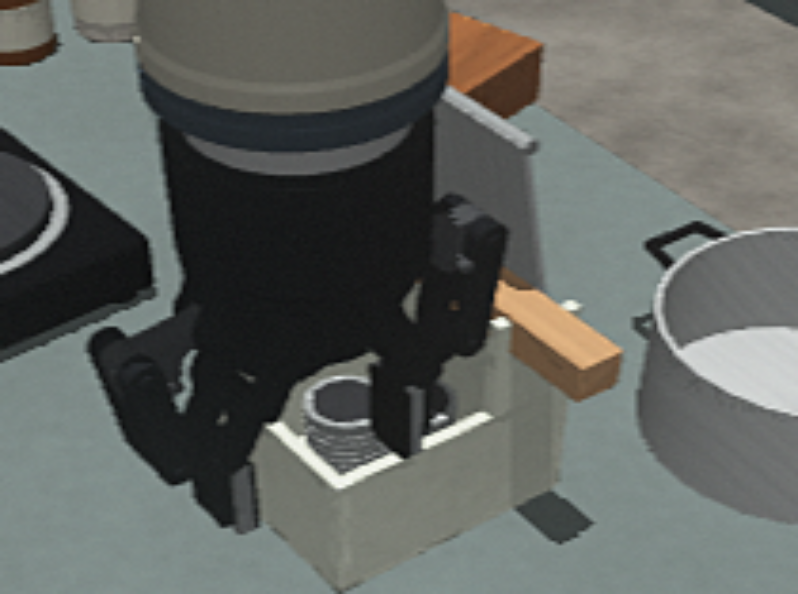

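View pics/top9c.png

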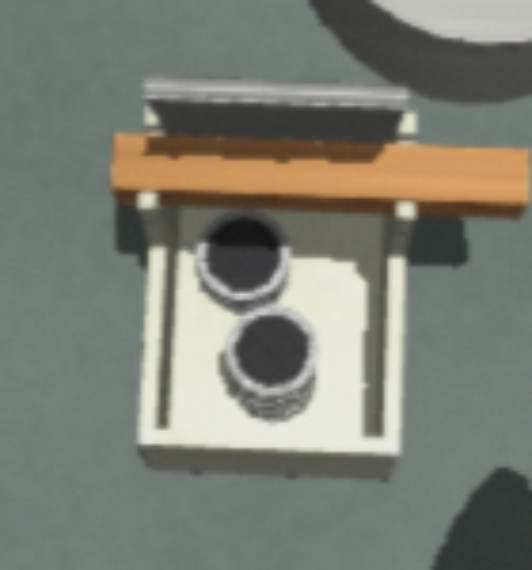

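The bar lies in both notches and the flap is propped. The tall tin's rim is at about crop (270,350) and the squat tin at (243,262). Measuring them.

Run:
```python
from h import *
z=np.load('pics/top9.npz'); p,d=z['p'],z['d']; W=cloud('top',d)
a=np.radians(1.3); o=np.array([616.6,21.2])
B=W.copy(); q=W[...,:2]-o
B[...,0]=q@[np.cos(a),np.sin(a)]; B[...,1]=q@[-np.sin(a),np.cos(a)]
hsv=cv2.cvtColor(p,cv2.COLOR_BGR2HSV); wood=(hsv[...,1]>100)&(hsv[...,2]>70)
m=wood&(B[...,2]>172)&(B[...,2]<190)&(abs(B[...,0]-50)<60)&(abs(B[...,1])<140)
b=B[m]; print('bar',len(b),np.median(b[:,2]),rect(b))
ins=(abs(B[...,0]+10)<55)&(abs(B[...,1])<54)&(d>0)
for zl,zh,n in [(85,97,'tall'),(34,46,'squat')]:
    m=ins&(B[...,2]>zl)&(B[...,2]<zh); vs,us=np.where(m); print(n,len(vs),us.min(),us.max(),vs.min(),vs.max(),rect(B[m]))
    (c,r)=cv2.minEnclosingCircle(W[m][:,:2].astype(np.float32)); print('world circle',c,r,np.median(W[m],0))
# front wall & side walls tops
m=(abs(B[...,2]-100)<4)&(B[...,0]<20)&(B[...,0]>-100)&(abs(B[...,1])<80); print('rim',rect(B[m]))
# colour ellipse check for tall rim
```

```text
bar 1657 177.89466870300714 (array([ 45. , -20.5]), array([ 28.7, 198.1]), 0.38)
tall 458 299 322 220 244 (array([-26.7,   1.1]), array([48.1, 45.3]), 2.66)
world circle (589.8851318359375, 20.84902572631836) 24.275924682617188 [589.3955973   21.33743342  90.27959405]
squat 358 291 322 202 248 (array([-0.9, 11.2]), array([102.5,  50.9]), 13.53)
world circle (614.4230346679688, 36.549869537353516) 52.7130012512207 [645.31574586  40.45607022  39.3054903 ]
rim (array([-30.4,  -0.2]), array([ 99.2, 132.1]), 0.46)
```

The bar centre is at bin (45,−20), top z 178, angle 0.4°. The tall tin is at world (590,21). Next I turn the jaws across bin y with the camera side away from the flap, and hover over the tin.

```bash
python3 -c "
from h import *
go(590,21.3,470,91.3)"
```

```text
clock 15.55 pos [ 424.1 -209.1  491.9] yaw 1.25 | shift cm [ 17.07 -22.68   2.33] roll -90.0 open 0.70 F [ 0.8  0.2 -0. ]
```

```bash
python3 -m creep '70 0 -4 0 -8.5;70 0 -8 0 -17;70 2 -12 0 -25.5;70 4 -16 1 -34;70 6 -20 1 -42.5;70 10 -22.7 2 -51;70 14 -22.7 2.3 -59.5;70 17.1 -22.7 2.3 -68;70 17.1 -22.7 2.3 -76.5;70 17.1 -22.7 2.3 -85;70 17.1 -22.7 2.3 -90;70 17.1 -22.7 2.3 -90;70 17.1 -22.7 2.3 -90;70 17.1 -22.7 2.3 -90'
python3 - <<'E'
from h import *
go(590,21.3,242,91.3)
c=camera_info('wrist');print(np.linalg.inv(c['world_to_cam'])[:3,3]);p,d=grab_frame('wrist'); cv2.imwrite('pics/wrist10.png',p); np.savez('pics/wrist10.npz',p=p,d=d,T=c['world_to_cam'])
E
```

```text
clock: 16.95
eef_pos: [590.4, 21.9, 470.1]
tcp_rot: [3.13, 0.003, 1.591]
contact_force: [0.4, -0.3, -0.3]
opening: 0.699
clock 16.95 pos [590.4  21.9 470.1] yaw 91.16 | shift cm [ 0.   -0.3  22.81] roll -0.1 open 0.70 F [ 0.4 -0.3 -0.3]
[512.07173     19.72204699 438.37076193]
```

View pics/wrist10.png

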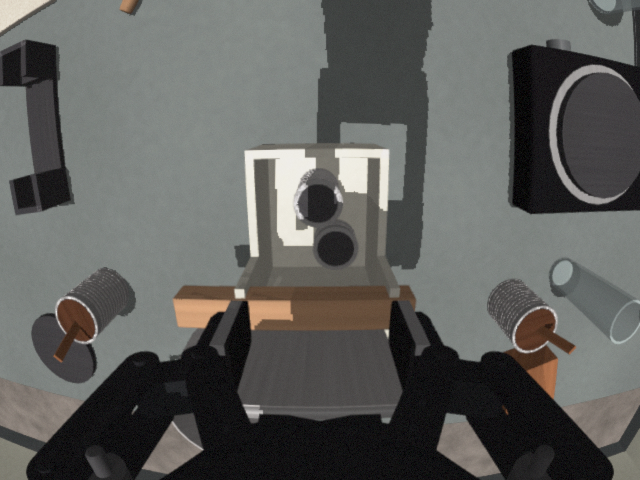

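Run:
```python
from h import *
z=np.load('pics/wrist10.npz'); T=z['T']
for uv,zz in [((318,202),91),((296,202),91),((341,202),91),((249,160),100),((386,160),100)]: print(uv,wray(T,*uv,zz).round(1))
```

```text
(318, 202) [586.6  18.8  91. ]
(296, 202) [587.   -2.3  91. ]
(341, 202) [586.1  40.7  91. ]
(249, 160) [545.8 -45.3 100. ]
(386, 160) [543.4  80.3 100. ]
```

```bash
python3 -c "
from h import *
go(588,20.5,300,91.3)
go(588,20.5,234,91.3)"
```

```text
clock 17.00 pos [590.4  21.8 470.2] yaw 91.18 | shift cm [-0.08 -0.43 17.02] roll -0.1 open 0.70 F [-0.5 -1.  -0.6]
clock 17.00 pos [590.4  21.8 470.2] yaw 91.18 | shift cm [-0.06 -0.51 23.62] roll -0.1 open 0.70 F [-0.5 -1.  -0.6]
```

```bash
python3 -m creep '70 -0.1 -0.4 4 0;70 -0.1 -0.4 9 0;70 -0.1 -0.4 14 0;70 -0.1 -0.4 17 0;70 -0.1 -0.4 17 0;70 -0.1 -0.4 17 0'
python3 - <<'E'
from h import *
go(588,20.5,234,91.3)
p,d=grab_frame('side'); cv2.imwrite('pics/side11.png',p)
c=camera_info('wrist');p,d=grab_frame('wrist'); cv2.imwrite('pics/wrist11.png',p); np.savez('pics/wrist11.npz',p=p,d=d,T=c['world_to_cam'])
E
```

```text
clock: 17.6
eef_pos: [588.7, 20.3, 300.7]
tcp_rot: [3.13, 0.003, 1.591]
contact_force: [0.3, 0.5, 0.1]
opening: 0.699
clock 17.60 pos [588.7  20.3 300.7] yaw 91.14 | shift cm [ 0.04 -0.15  6.67] roll -0.2 open 0.70 F [0.3 0.5 0.1]
```

View pics/wrist11.png

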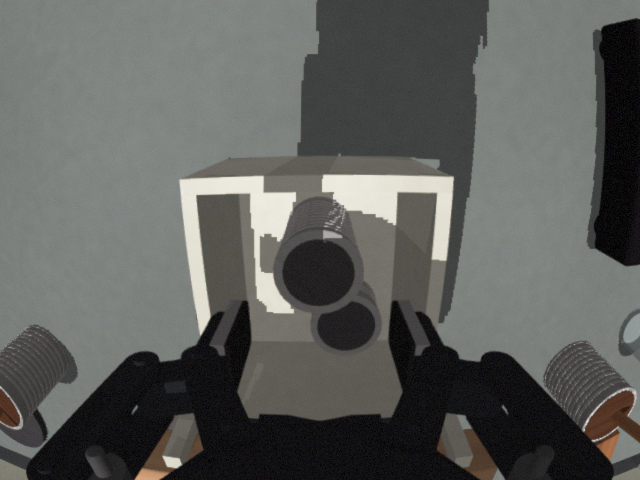

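View pics/side11.png

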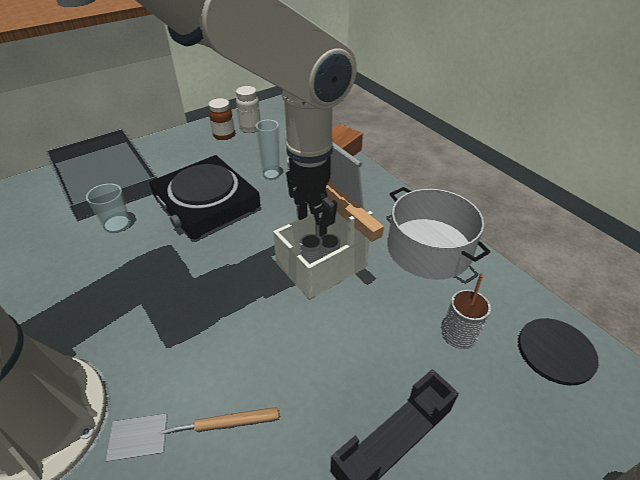

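Run:
```python
from h import *
z=np.load('pics/wrist11.npz'); T=z['T']
for uv,zz in [((319,271),91),((275,271),91),((362,271),91)]: print(uv,wray(T,*uv,zz).round(1))
```

```text
(319, 271) [586.4  18.8  91. ]
(275, 271) [587.   -4.3  91. ]
(362, 271) [586.   41.4  91. ]
```

```bash
python3 -m creep '70 0 -0.2 3 0;70 0 -0.2 5.5 0;70 0 -0.2 6.7 0;70 0 -0.2 6.7 0;70 0 -0.2 6.7 0'; python3 -c "
from h import *
go(588,20.5,234,91.3)"
```

```text
clock: 18.2
eef_pos: [589.1, 20.1, 236.8]
tcp_rot: [3.125, 0.003, 1.591]
contact_force: [-0.8, -0.3, 0.5]
opening: 0.702
clock 18.20 pos [589.1  20.1 236.8] yaw 91.15 | shift cm [ 0.04 -0.11  0.28] roll -0.1 open 0.70 F [-0.8 -0.3  0.5]
```

```bash
python3 -m creep '60 0 0 0.2 0;50 0 0 0.2 0;40 0 0 0.2 0;30 0 0 0.2 0;30 0 0 0.2 0;30 0 0 0.2 0;30 0 0 0.2 0;30 0 0 0.2 0' 45; python3 -m creep '30 0 0 -1 0;30 0 0 -3 0;30 0 0 -6 0;30 0 0 -10 0;30 0 0 -14 0;30 0 0 -17 0;30 0 0 -17 0;30 0 0 -17 0'
python3 - <<'E'
from h import *
go(491.5,368,380,91.3)
p,d=grab_frame('side'); cv2.imwrite('pics/side12.png',p)
c=camera_info('wrist');p,d=grab_frame('wrist'); cv2.imwrite('pics/wrist12.png',p); np.savez('pics/wrist12.npz',p=p,d=d,T=c['world_to_cam'])
E
```

```text
clock: 19.0
eef_pos: [589.9, 20.1, 236.4]
tcp_rot: [3.122, 0.003, 1.591]
contact_force: [-0.6, -0.5, 4.6]
opening: 0.522
clock: 19.8
eef_pos: [586.4, 20.5, 407.5]
tcp_rot: [3.12, 0.003, 1.591]
contact_force: [0.2, 0.6, -1.9]
opening: 0.524
clock 19.80 pos [586.4  20.5 407.5] yaw 91.15 | shift cm [34.94 -8.85  2.47] roll -0.2 open 0.52 F [ 0.2  0.6 -1.9]
```

View pics/side12.png

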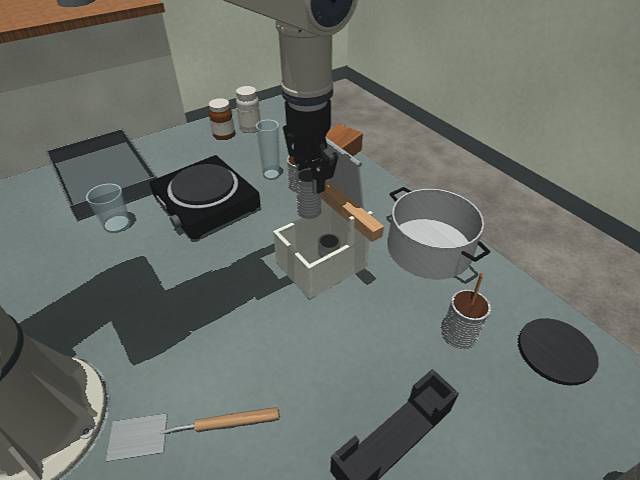

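View pics/wrist12.png

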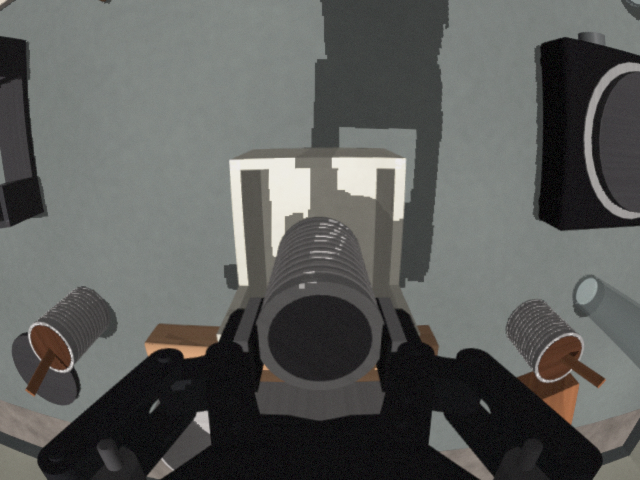

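The tin hangs upright in the gripper; the bar, flap and squat tin are unchanged. Carrying it to the plate.

```bash
python3 -m creep '30 0 -3 0 0;30 3 -6 0 0;30 8 -8 0 0;30 13 -8.9 0 0;30 18 -8.9 0 0;30 23 -8.9 0 0;30 28 -8.9 0 0;30 32 -8.9 0 0;30 34.9 -8.9 0 0;30 34.9 -8.9 0 0;30 34.9 -8.9 0 0;30 34.9 -8.9 0 0'
python3 - <<'E'
from h import *
go(492.5,368,308,91.3)
p,d=grab_frame('top'); cv2.imwrite('pics/top13.png',p)
c=camera_info('wrist');p,d=grab_frame('wrist'); cv2.imwrite('pics/wrist13.png',p); np.savez('pics/wrist13.npz',p=p,d=d,T=c['world_to_cam'])
E
```

```text
clock: 21.1
eef_pos: [489.9, 366.6, 401.8]
tcp_rot: [3.126, 0.004, 1.59]
contact_force: [-0.5, -0.6, -2.1]
opening: 0.526
clock 21.10 pos [489.9 366.6 401.8] yaw 91.13 | shift cm [0.17 0.12 9.38] roll -0.2 open 0.53 F [-0.5 -0.6 -2.1]
```

View pics/wrist13.png

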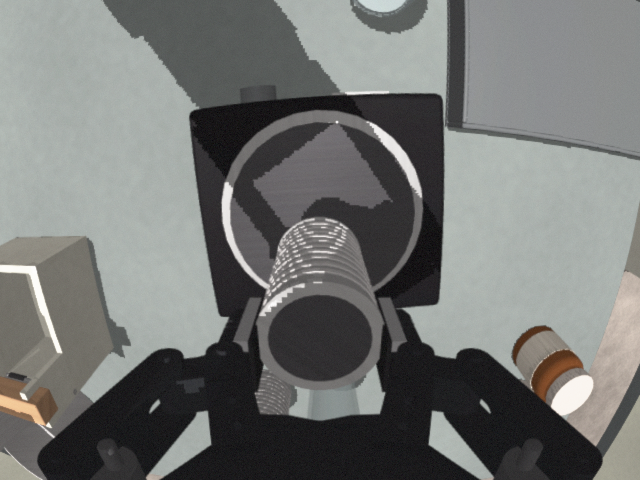

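```bash
python3 - <<'E'
from h import *
z=np.load('pics/wrist13.npz'); T=z['T']
L=[wray(T,u,205,75) for u in (222,422)]; print(np.mean(L,0)); print(wray(T,318,111,75), (np.array(L[0])-L[1])[:2])
E
python3 -m creep '30 0.2 0.1 4 0;30 0.2 0.1 7 0;30 0.2 0.1 8.5 0;30 0.2 0.1 9.2 0;30 0.2 0.1 9.5 0;30 0.2 0.1 9.5 0;30 0.2 0.1 9.5 0';python3 -c "
from h import *
go(492.5,368,306,91.3)"
```

```text
[478.33377733 366.49509107  75.        ]
[403.43672158 361.88067506  75.        ] [   3.24811132 -166.45531815]
clock: 21.9
eef_pos: [493.1, 368.4, 308.8]
tcp_rot: [3.123, 0.002, 1.59]
contact_force: [0.3, -0.4, -1.7]
opening: 0.526
clock 21.90 pos [493.1 368.4 308.8] yaw 91.08 | shift cm [-0.04 -0.07  0.28] roll -0.2 open 0.53 F [ 0.3 -0.4 -1.7]
```

```bash
python3 -m creep '30 0 0 0.2 0;30 0 0 0.3 0;30 0 0 0.4 0;30 0 0 0.4 0;30 0 0 0.4 0';python3 -c "
from h import *
go(492.5,368,305,91.3)"
```

```text
clock: 22.4
eef_pos: [493.4, 368.5, 305.4]
tcp_rot: [3.123, 0.002, 1.59]
contact_force: [-0.4, -0.4, 5.8]
opening: 0.524
clock 22.40 pos [493.4 368.5 305.4] yaw 91.08 | shift cm [-0.05 -0.09  0.04] roll -0.2 open 0.52 F [-0.4 -0.4  5.8]
```

The tin is in contact with the plate. Releasing and rising straight up.

```bash
python3 -m creep '56 0 0 0 0;60 0 0 0 0;68 0 0 0 0;78 0 0 0 0;80 0 0 0 0;80 0 0 0 0;80 0 0 -2 0;80 0 0 -6 0;80 0 0 -10 0;80 0 0 -15 0;80 0 0 -15 0;80 0 0 -15 0';python3 -m creep '80 0 -3 0 0;80 0 -8 0 0;80 0 -12 0 0;80 0 -12 0 0;80 0 -12 0 0;80 0 -12 0 0'
python3 - <<'E'
from h import *
go(492.5,368,305,91.3)
for n in ['top','side']:
    p,d=grab_frame(n); cv2.imwrite(f'pics/{n}14.png',p);np.savez(f'pics/{n}14.npz',p=p,d=d)
c=camera_info('wrist');p,d=grab_frame('wrist'); cv2.imwrite('pics/wrist14.png',p); np.savez('pics/wrist14.npz',p=p,d=d,T=c['world_to_cam'])
E
```

```text
clock: 23.6
eef_pos: [490.6, 368.8, 456.8]
tcp_rot: [3.12, 0.0, 1.59]
contact_force: [0.2, -0.1, -0.4]
opening: 0.802
clock: 24.2
eef_pos: [371.1, 366.6, 453.5]
tcp_rot: [3.121, 0.001, 1.59]
contact_force: [0.4, 0.7, -0.1]
opening: 0.798
clock 24.20 pos [371.1 366.6 453.5] yaw 91.08 | shift cm [-0.08 11.82 15.1 ] roll -0.2 open 0.80 F [ 0.4  0.7 -0.1]
```

View pics/top14.png

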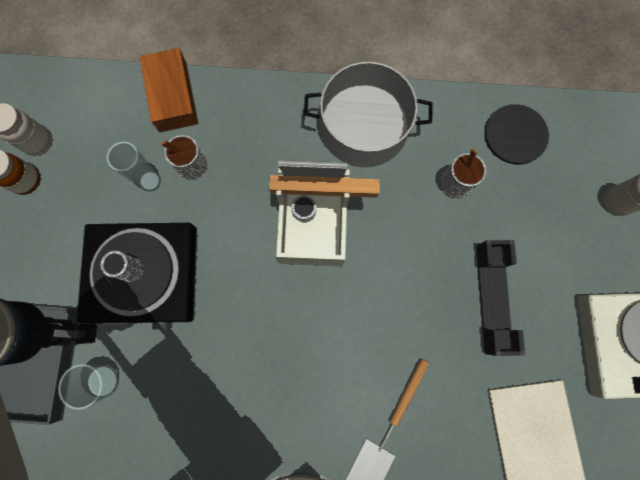

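View pics/side14.png

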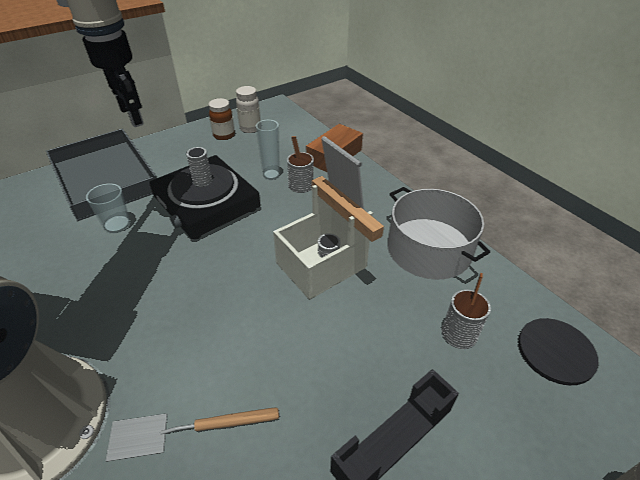

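The top view shows the tin upright on the plate (rim near (115,264)), the bar across the notches at (325,186), the squat tin in the bin at (304,208), and the bystanders unmoved. One last numeric check, then I hand in.

Run:
```python
from h import *
z=np.load('pics/top14.npz'); p,d=z['p'],z['d']; W=cloud('top',d)
a=np.radians(1.3); o=np.array([616.6,21.2])
B=W.copy(); q=W[...,:2]-o
B[...,0]=q@[np.cos(a),np.sin(a)]; B[...,1]=q@[-np.sin(a),np.cos(a)]
hsv=cv2.cvtColor(p,cv2.COLOR_BGR2HSV); wood=(hsv[...,1]>100)&(hsv[...,2]>70)
m=wood&(B[...,2]>172)&(B[...,2]<190)&(abs(B[...,0]-50)<60)&(abs(B[...,1])<140)
b=B[m]; print('bar',len(b),np.median(b[:,2]),rect(b))
m=(W[...,2]>152)&(W[...,2]<168)&(np.hypot(W[...,0]-490,W[...,1]-368)<60)
print('tin rim',W[m].shape,rect(W[m]),np.median(W[m][:,2]))
m=(B[...,2]>230)&(B[...,2]<320)&(abs(B[...,0]-50)<80)&(abs(B[...,1])<60)
b=B[m]; print('flap lip x,z',b[:,0].min(),b[:,2].max())
for n,c in [('sc1',(741,300)),('sc2',(738,-285))]:
    m=(W[...,2]>75)&(W[...,2]<105)&(np.hypot(W[...,0]-c[0],W[...,1]-c[1])<45); print(n,rect(W[m]))
s=sense(); print(s['clock'],s['qvel'].round(3),s['contact_force'].round(1)); sign_off()
```

```text
bar 1667 177.84132589859826 (array([ 44.9, -20.5]), array([ 29.5, 198.2]), 0.35)
tin rim (574, 3) (array([493.2, 369.1]), array([47.9, 47. ]), 87.48) 159.54737364668654
flap lip x,z 37.74642575702359 295.75951037283767
sc1 (array([741.3, 298.8]), array([67.9, 69.6]), 68.98)
sc2 (array([ 738.4, -284.4]), array([69.2, 69.3]), 73.37)
24.35 [ 0.    -0.004  0.     0.002  0.001 -0.001] [ 0.6 -0.6 -0.1]
the job is handed in; nothing more can be done
```

The job was finished and handed in at 24.35 s, well inside the 72 s limit; `sign_off()` gives no verdict. The bar came out of the rest by its middle and was laid free on the bench. It was then gripped near one end, used to lift the flap, and left in the two notches. After that the tall tin went from the bin to the hot plate.

The final checks, measured in the top picture:
- **Bar:** centre at bin x ≈ 45 mm, z ≈ 164 mm, about 0.4° off bin y (limits 35–65 mm, 158–173 mm, 0.15 rad).
- **Flap:** leaning on the bar at about 1.37 rad, worked out from its lip height (limit 1.15).
- **Tall tin:** upright, about 2 mm from the plate centre, rim at z ≈ 160 mm.
- **Squat tin:** still in the bin, judged by eye in this last picture.
- **Bystanders:** both stick cans are within about 1 mm of where they started. The glass jar looks unmoved but was only checked by eye.
- **Arm:** clear of everything and at rest.

None of these checks failed. The wrist and top cameras disagreed by about 3 mm on the tall tin's position in the bin and by up to about 5 mm on parts of the bin. A rough wrist-camera estimate of the plate centre agreed to within about 5 mm.

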